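# Refit the platform plate of a tube mixer over its studs and latch it

## Task

Get the tube mixer ready to run: pick up its loose platform plate by the blue rail, put it on the mixer's carrier and slide it about lightly until both holes drop over the two brass studs and it lies flat, fully home. Then swing the red-handled latch all the way round so that its nose covers the plate's front edge. The drive's bearings are delicate, so never press the plate on the mixer with more than about 3 kg (30 N), and leave the swab carton and the tape roll where they lie.

Things in the scene. Friction and masses are not known exactly. Their poses are not given: they have to be found in the camera images.
- plate: Loose aluminium plate, 0.26 to 0.40 kg, 100 (own x) x 150 (own y) x 5 mm, flat on the table. Origin: centre of its underside, z up. Two through holes, 10 mm across, on its y axis 52 mm either side of the origin; lips 10 mm high along both y ends; rubber ribs up to 3 mm high on top, 15 to 43 mm from the middle in y. Alike turned half round about z.
- rail_top (a point): Middle of the top of the plate's blue carrying rail, 35.5 mm above the plate's underside. The rail stands on the middle of the plate, 64 mm long (plate's x), 12 mm wide (plate's y): grip it across its width from above.
- mixer: White orbital tube mixer fixed on the table, housing 185 (own x) x 185 (own y) x 63 mm, control panel on its front (own -x). Origin: centre of its underside, on the table; z up. On top a dark steel carrier, 90 (x) x 138 (y) mm, never turned relative to the housing. Seated, the plate's underside is 80 mm above the table and its y runs along the mixer's y; on the stud tops it is 90 mm.
- orbit_middle (a point): Point fixed to the housing, 80 mm above its origin, level with the carrier's top: middle of the drive's orbit. The drive stopped anywhere: the carrier's own middle, with studs and latch, stands up to 7 mm from this point in the mixer's x and up to 7 mm in y. This offset is not measured: feel for it (afterwards the seated plate shows it). The carrier does not give when pushed.
- studs_middle (a point): Point fixed to the housing, 10 mm above orbit_middle, level with the stud tops. Two upright brass studs on the carrier, 52 mm either side of the carrier's middle along the mixer's y, 8 mm across, 10 mm high, the top 1.2 mm tapering to 7.2 mm across. They move with the carrier, so they stand up to 7 mm from where this point suggests.
- latch (a joint): Turn latch, radians: 0 to 0.15 (open) at the start, grows clockwise seen from above, stop at 1.5. At a, its round red handle stands 40 mm from the pivot along (-sin a, -cos a) in the mixer's x, y; its 38 mm nose points the opposite way, at 1.5 over the front edge of the seated plate. Stays where it is left; about 2 N on the handle turns it. Blocked while the plate rests on the studs.
- latch_middle (a point): Point fixed to the housing, 78 mm in front (-x) of orbit_middle, at the height of the middle of the latch's red handle, 107 mm above the table. The latch's upright pivot stands 78 mm in front of the carrier's middle, so up to 7 mm off this point in x and y. Flat bar 86.5 to 92.5 mm above the table; on its arm the upright handle, 11 to 14 mm across, from 92.5 to 120.5 mm.
- swab_box: Loose white and blue carton, 56 x 106 x 48 mm, a bystander. Origin: centre of its underside.
- tape_roll: Loose roll of cream tape lying flat, 103 x 101 x 25 mm, a bystander. Origin: centre of its underside.
- pipette: Pipette in a blue stand between the tube racks and the analyser, an obstacle. Origin: 0.10 m above the table, near its tip. It leans: its top is about 0.33 m above the table, 0.09 m farther in world x and 0.10 m farther to the left (+y) than its origin. Pass above it or round it.

How it is judged:
By the outcome, as a careful person would: the job done as asked, in the order asked, and still so for the second after the job is handed in, with the robot touching nothing.
It also fails if it takes over 72 s, if anything falls off the work surface, if the arm or the gripper's body presses on something with over 40 N, if the wrist force passes 120 N, or if a joint passes its speed limit or range.

## Robot

A 7-joint arm with a two-finger parallel gripper is mounted at the origin on a cart in front of the work surface, level with it; the furniture and walls round the work are solid. World frame = base frame: x ahead of the robot, y to its left, z up, the work surface at z = 0. Lengths are in m, angles in rad, forces in N, time in s.
With the tool pointing down it reaches from about 0.4 to 0.85 m from the base axis. Payload 6.9 kg.
Tool frame: the origin (TCP) lies on the centre line of the jaws, within the pads' length; the fingertips stand 22 mm ahead of it and the grasp point (between the pads) lies 3 mm ahead of it (tcp_to_tips is the distance from the TCP to the fingertips, in m); z points along the fingers, y is the line along which they close (so a half turn about z gives the same grasp; the last joint's range is limited). The gripper opens to 85 mm and grips with 20 to 120 N. Pads are 22 mm wide; open, the fingers measure 114 mm over their backs; the gripper's body (76 mm by 85 mm) begins 54 mm behind the grasp point. The pads swing forward as they close: fully open they stand 13 mm farther back than shut.
Start: joints at [1.222, 0.507, -0.238, 1.5, 0.126, 1.149, -0.155], TCP at [0.275, -0.561, 0.253] pointing down, gripper open.
Joint ranges: [-3.08, 3.08], [-0.24, 2.05], [-1.43, 1.35], [0, 2.5], [-1.52, 4.66], [0.17, 1.96], [-2.89, 2.89]. Speed limits (rad/s): [2.39, 2.39, 3.14, 3.14, 3.14, 3.14, 3.14].

## Interface

Orientations are given as a unit quaternion [x, y, z, w].
In Python, from rig import * gives the robot as it stands.
- The arm moves only by the tool servo_tool, never from a script. Its argument "motion" is a list of rows, each an object with "delta_rot": the turn, a rotation vector about the tool's x, y, z normalised to -1 to 1, where 1 is 360 degrees, a list of three; "offset": the shift along the tool's x, y, z normalised to -1 to 1, where 1 is 0.15 m, a list of three; "jaw": the gripper command: -1 is shut, 1 is fully open, values between are in proportion. In form: [{"delta_rot": [ax, ay, az], "offset": [x, y, z], "jaw": jaw}, ...]. A call has 1 to 10 rows; each row is the pose to reach, as a shift and turn from the pose commanded when the call began, along the tool's axes at that moment, turning the shorter way round; what a row does not reach only later rows make up. A row lasts 1/12 s, in which the tool goes at most 41.7 mm and 7.16 degrees, less where a joint would pass 70% of its speed; a pose out of reach is approached as far as the arm can. A call with a number of a shift or a turn outside -1 to 1 is refused whole. A call with a gripper value outside its range is refused whole. The fingers move at their own pace and stop on an object; "squeeze" is the grip in N (left out, the last holds). Time passes only in rows, so rows that repeat a pose let the fingers close. It gives the time, the measured TCP pose, the force, the opening and the grip force at its end, in the units of the state.
- observe(): the state, without advancing time (a new reading comes with each control period).
- snapshot(name): name is "scene" or "top" or "wrist"; returns the picture (480x640x3 uint8, red, green, blue); there is no depth.
- camera_model(name): a dict with "camera_matrix" (3x3 intrinsics, pixels), "T" (4x4, takes a point from camera to world coordinates). Camera axes: x right, y up, looking along -z (the intrinsics and any distortion apply to the point x, -y, -z); pixel columns grow to the right and rows downward; lengths in m; the calibration is good to about 2 mm. A picture is of the moment at which its call begins: read the wrist's pose just before it. camera_model takes no time and is no camera call; for the wrist camera it gives the pose at the moment of the call.
- sign_off(): hands the job in; it is judged then, once.
The state is a dict: "time": time; "qpos": joint angles; "qvel": joint speeds; "tau": joint torques, N m; "position": TCP position; "tool_rot": TCP orientation; "wrist_force": force on the tool from outside, world axes, zero at the start; "moment": the same for the moment, N m; "width": finger opening in m; "grasp_force": force on a finger pad.
Only numpy, scipy, OpenCV 4.12 (cv2) and the standard library are available. Lean on these libraries where they do the work, as an engineer would, in place of code of your own. Each camera call takes 0.05 s, during which the arm holds its last target. There are 200 camera calls.

## Working session

There is one attempt and no reset: what is moved stays moved. The work goes in short steps, Python scripts to look and compute and a tool call to move; the robot and the scene stay as the last step left them, time stands still between calls to the robot, and variables do not carry over. Pictures are saved under pics/ and viewed, at most 10 in all, crops included, and the job is handed in when it is done.

Besides the shell and the picture viewer there is one more tool, called after "Emit:" as name([rows], argument=value, ...), one row to a line, values as JSON. servo_tool: Moves the arm, as the interface text tells. Its arguments: {"type":"object","properties":{"motion":{"type":"array","items":{"type":"object","properties":{"delta_rot":{"type":"array","items":{"type":"number"}},"offset":{"type":"array","items":{"type":"number"}},"jaw":{"type":"number"}}}},"squeeze":{"type":"number"}},"required":["motion"]}

```bash
mkdir -p pics; ls; cat > h.py <<'E'
from rig import *
import numpy as np, cv2
def save(n,im): cv2.imwrite('pics/'+n+'.png',cv2.cvtColor(im,cv2.COLOR_RGB2BGR))
def ray(c,u,v):
    K=np.array(c["camera_matrix"]);T=np.array(c["T"])
    d=np.linalg.inv(K)@[u,v,1]; d=T[:3,:3]@[d[0],-d[1],-d[2]]
    return T[:3,3],d
def onz(c,u,v,z):
    o,d=ray(c,u,v); return o+d*(z-o[2])/d[2]
def proj(c,p):
    K=np.array(c["camera_matrix"]);T=np.array(c["T"])
    q=T[:3,:3].T@(np.array(p)-T[:3,3]); q=K@[q[0],-q[1],-q[2]]; return q[:2]/q[2]
E
python3 - <<'E'
from h import *
s=observe();print(s)
for n in("scene","top"):
    save(n,snapshot(n));c=camera_model(n);print(n,np.round(c["camera_matrix"],1).tolist(),np.round(c["T"],3).tolist(),[k for k in c])
E
```

```text
pics
{'time': 0.0, 'qpos': array([ 1.22146607,  0.50835091, -0.23752548,  1.50113838,  0.12568592,
        1.14889866, -0.15480499]), 'qvel': array([-0.00214862, -0.00241143, -0.00163964,  0.0006608 , -0.00093713,
       -0.00011128, -0.00122983]), 'tau': array([-6.34752851e-04, -6.20593572e+01, -2.18602426e+00, -2.49649036e+01,
        1.29536822e-02,  1.21060447e-02,  1.28721891e-05]), 'position': array([ 0.2742982 , -0.56107239,  0.25241963]), 'tool_rot': array([ 9.74251160e-01,  2.25463657e-01, -2.13329359e-04, -8.78167376e-04]), 'wrist_force': array([-0.07590591, -1.01363194, -0.04434287]), 'moment': array([-0.01543818, -0.01360112, -0.01194959]), 'grasp_force': 0.0, 'width': 0.08538168300044242}
scene [[576.2, 0.0, 316.4], [0.0, 576.2, 239.3], [0.0, 0.0, 1.0]] [[-0.849, 0.384, -0.364, -0.094], [-0.529, -0.616, 0.584, 1.018], [-0.0, 0.688, 0.726, 1.245], [0.0, 0.0, 0.0, 1.0]] ['camera_matrix', 'T']
top [[462.4, 0.0, 319.6], [0.0, 462.4, 233.7], [0.0, 0.0, 1.0]] [[-0.024, 0.981, -0.191, 0.241], [-0.999, -0.028, -0.019, 0.097], [-0.024, 0.19, 0.981, 1.318], [0.0, 0.0, 0.0, 1.0]] ['camera_matrix', 'T']
```

View pics/scene.png

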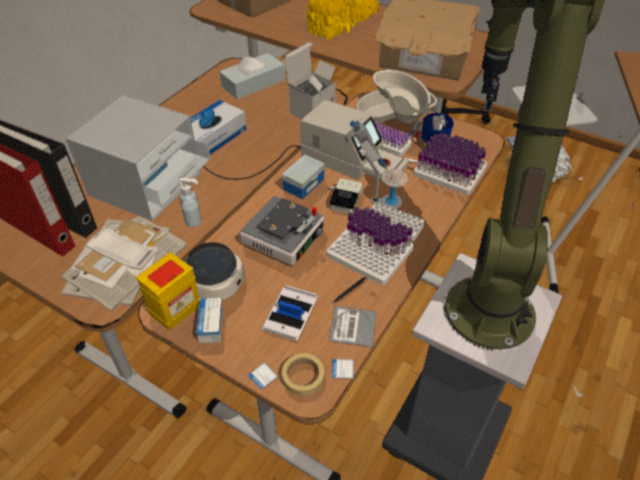

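View pics/top.png

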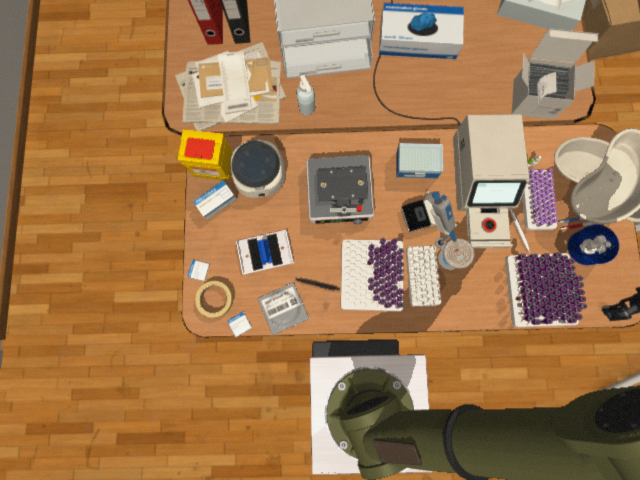

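The scene view shows the plate at (292,312), the mixer at (283,230) and the tape at (303,374). In the top view the plate is at (265,251) with its rail upright in the image, the mixer at (340,188) and the red handle at (360,208). The pipette is at (440,210).

```bash
python3 - <<'E'
from h import *
im=cv2.cvtColor(cv2.imread('pics/top.png'),cv2.COLOR_BGR2RGB);c=camera_model("top")
hsv=cv2.cvtColor(im,cv2.COLOR_RGB2HSV)
def big(m,box):
    x0,y0,x1,y1=box;mm=np.zeros_like(m);mm[y0:y1,x0:x1]=m[y0:y1,x0:x1]
    n,l,st,ce=cv2.connectedComponentsWithStats(mm);k=1+np.argmax(st[1:,4]);
    return (l==k).astype(np.uint8),st[k],ce[k]
blue=cv2.inRange(hsv,(105,120,60),(130,255,255))
m,st,ce=big(blue,(230,225,300,280));r=cv2.minAreaRect(cv2.findNonZero(m));print("rail",st,r,onz(c,*r[0],.033))
for p in cv2.boxPoints(r):print(p,onz(c,*p,.0355).round(3))
red=cv2.inRange(hsv,(0,150,100),(6,255,255))|cv2.inRange(hsv,(174,150,100),(180,255,255))
m,st,ce=big(red,(300,150,380,230));print("red",st,ce,onz(c,*ce,.115))
# plate outline: not brown
brown=cv2.inRange(hsv,(5,70,40),(20,255,255))
m,st,ce=big(255-brown,(230,222,300,280));r=cv2.minAreaRect(cv2.findNonZero(m));print("plate",st,r)
P=[onz(c,*p,.008) for p in cv2.boxPoints(r)]
print(np.round(P,3))
m,st,ce=big(255-brown,(300,148,382,232));r=cv2.minAreaRect(cv2.findNonZero(m));print("mixer",st,r)
print(np.round([onz(c,*p,.06) for p in cv2.boxPoints(r)],3))
a=cv2.resize(im[140:285,225:385],None,fx=5,fy=4.1*1.0,interpolation=3);save('crop',cv2.resize(im[140:285,225:385],(660,598),interpolation=3))
E
```

```text
rail [257 239  16  26 271] ((264.3727111816406, 251.39523315429688), (23.691204071044922, 11.794099807739258), 78.11134338378906) [0.44462559 0.27908164 0.033     ]
[256.16183 241.01859] [0.475 0.302 0.036]
[267.70297 238.58887] [0.481 0.269 0.036]
[272.5836  261.77188] [0.414 0.256 0.036]
[261.04245 264.2016 ] [0.408 0.288 0.036]
red [357 205   5   7  27] [358.88888889 208.03703704] [0.5420432  0.01381524 0.115     ]
plate [ 236  230   58   45 1804] ((264.3205871582031, 251.73345947265625), (34.555572509765625, 53.15923309326172), 76.82744598388672)
[[0.481 0.369 0.008]
 [0.513 0.219 0.008]
 [0.414 0.197 0.008]
 [0.383 0.346 0.008]]
mixer [ 306  155   68   69 4163] ((339.7021484375, 190.17100524902344), (67.77191162109375, 64.89208984375), 86.69812774658203)
[[ 0.707  0.157  0.06 ]
 [ 0.712 -0.028  0.06 ]
 [ 0.514 -0.03   0.06 ]
 [ 0.509  0.15   0.06 ]]
```

View pics/crop.png

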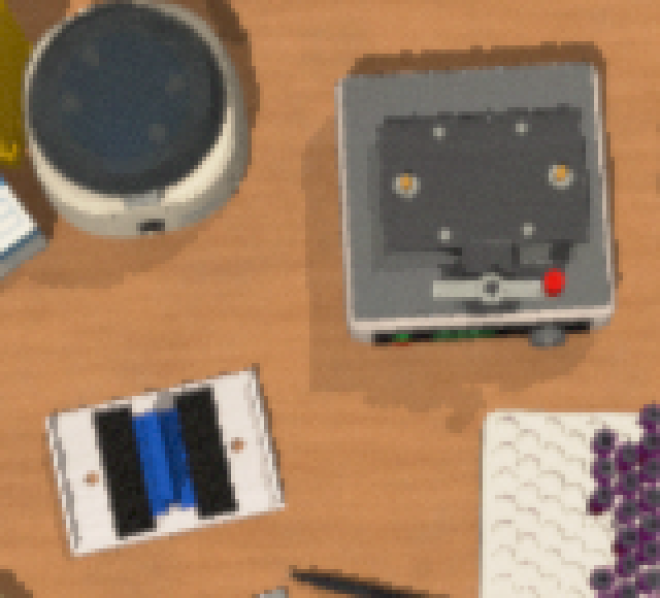

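The crop shows the brass studs at about (405,184) and (561,174), the latch pivot at (491,290) and the handle at (554,282). The plate holes are at (93,479) and (237,445). Next I convert these to world points and plan the transit.

```bash
cat >> h.py <<'E'
from scipy.spatial.transform import Rotation as R
def plan(wps,start=None):
    """wps: (xyz, closing-axis yaw deg). Chained calls; prints tool-frame offset and turn, units of the tool."""
    if start is None:
        s=observe();p=np.array(s["position"]);q=R.from_quat(s["tool_rot"])
    else: p,q=start
    for t,yaw in wps:
        Y=np.array([np.cos(np.radians(yaw)),np.sin(np.radians(yaw)),0]);Z=np.array([0,0,-1.]);X=np.cross(Y,Z)
        g=R.from_matrix(np.c_[X,Y,Z]);t=np.array(t,float)
        print("off",(q.inv().apply(t-p)/.15).round(4).tolist(),"rot",((q.inv()*g).as_rotvec()/(2*np.pi)).round(5).tolist(),"mm",round(1000*np.linalg.norm(t-p)))
        p,q=t,g
E
python3 - <<'E'
from h import *
import rig;print([k for k in dir(rig) if not k.startswith('_')])
im=cv2.cvtColor(cv2.imread('pics/top.png'),cv2.COLOR_BGR2RGB);c=camera_model("top")
hsv=cv2.cvtColor(im,cv2.COLOR_RGB2HSV)
br=cv2.inRange(hsv,(10,110,110),(28,255,255))
S=[]
for n,(x0,y0,x1,y1),z in(("L",(318,179,329,190),.09),("R",(356,177,366,188),.09),("hL",(244,252,252,260),.003),("hR",(279,244,286,251),.003)):
    v,u=np.nonzero(br[y0:y1,x0:x1]);u=u.mean()+x0;v=v.mean()+y0;p=onz(c,u,v,z);print(n,u,v,p.round(4));S.append(p)
for a,b in((0,1),(2,3)):
    d=S[a]-S[b];print("mid",((S[a]+S[b])/2).round(4),"len",np.linalg.norm(d).round(4),"yaw of y",np.degrees(np.arctan2(d[1],d[0])).round(1))
print("pivot",onz(c,344,210.3,.093).round(3),"handle",onz(c,359.3,208.3,.12).round(3))
print("pip",onz(c,437,200,.33).round(3),onz(c,457,255,.1).round(3))
plan([((.29,-.5,.40),-64),((.36,-.38,.42),-64),((.41,-.25,.42),-68),((.43,-.11,.42),-74),((.44,.03,.42),-78),((.44,.17,.40),-78.5),((.445,.279,.27),-78.5)])
E
```

```text
['MotionError', 'camera_model', 'observe', 'sign_off', 'snapshot', 'tcp_to_tips']
L 323.0 183.5 [0.621  0.1083 0.09  ]
R 360.7142857142857 181.42857142857142 [0.6237 0.0041 0.09  ]
hL 247.0 256.0 [0.4373 0.3336 0.003 ]
hR 282.0 247.5 [0.4594 0.2323 0.003 ]
mid [0.6224 0.0562 0.09  ] len 0.1043 yaw of y 91.5
mid [0.4483 0.2829 0.003 ] len 0.1037 yaw of y 102.3
pivot [0.542 0.053 0.093] handle [0.54  0.013 0.12 ]
pip [ 0.501 -0.143  0.33 ] [ 0.41  -0.241  0.1  ]
off [0.273, -0.3216, -0.9827] rot [-0.00026, 1e-05, 0.00017] mm 160
off [0.7701, -0.5145, -0.1333] rot [0.0, 0.0, 0.0] mm 140
off [0.6795, -0.6328, 0.0] rot [0.0, 0.0, 0.01111] mm 139
off [0.4733, -0.8154, 0.0] rot [0.0, 0.0, 0.01667] mm 141
off [0.3213, -0.8788, 0.0] rot [0.0, 0.0, 0.01111] mm 140
off [0.1941, -0.9129, 0.1333] rot [0.0, 0.0, 0.00139] mm 141
off [0.1775, -0.7054, 0.8667] rot [0.0, 0.0, 0.0] mm 170
```

Emit:
servo_tool([
  {"delta_rot":[0,0,0],"offset":[0.273,-0.32,-0.98],"jaw":1},
  {"delta_rot":[0,0,0],"offset":[0.273,-0.32,-0.98],"jaw":1},
  {"delta_rot":[0,0,0],"offset":[0.273,-0.32,-0.98],"jaw":1},
  {"delta_rot":[0,0,0],"offset":[0.273,-0.32,-0.98],"jaw":1},
  {"delta_rot":[0,0,0],"offset":[0.273,-0.32,-0.98],"jaw":1},
], squeeze=60)

```text
time: 0.52
position: [0.293, -0.499, 0.4077]
tool_rot: [0.974, 0.227, 0.002, 0.005]
wrist_force: [1.8, -0.3, 0.6]
width: 0.0857
grasp_force: 0.0
```

Emit:
servo_tool([
  {"delta_rot":[0,0,0],"offset":[0.77,-0.515,-0.133],"jaw":1},
  {"delta_rot":[0,0,0],"offset":[0.77,-0.515,-0.133],"jaw":1},
  {"delta_rot":[0,0,0],"offset":[0.77,-0.515,-0.133],"jaw":1},
  {"delta_rot":[0,0,0],"offset":[0.77,-0.515,-0.133],"jaw":1},
])

```text
time: 0.85
position: [0.3635, -0.3746, 0.4211]
tool_rot: [0.973, 0.229, 0.001, -0.0]
wrist_force: [0.6, -0.0, 0.5]
width: 0.0857
grasp_force: 0.0
```

Emit:
servo_tool([
  {"delta_rot":[0,0,0.011],"offset":[0.68,-0.633,0],"jaw":1},
  {"delta_rot":[0,0,0.011],"offset":[0.68,-0.633,0],"jaw":1},
  {"delta_rot":[0,0,0.011],"offset":[0.68,-0.633,0],"jaw":1},
  {"delta_rot":[0,0,0.011],"offset":[0.68,-0.633,0],"jaw":1},
])

```text
time: 1.18
position: [0.412, -0.2437, 0.4203]
tool_rot: [0.981, 0.195, 0.001, -0.001]
wrist_force: [-0.1, 0.2, 0.6]
width: 0.0854
grasp_force: 0.0
```

Emit:
servo_tool([
  {"delta_rot":[0,0,0.017],"offset":[0.473,-0.815,0],"jaw":1},
  {"delta_rot":[0,0,0.017],"offset":[0.473,-0.815,0],"jaw":1},
  {"delta_rot":[0,0,0.017],"offset":[0.473,-0.815,0],"jaw":1},
  {"delta_rot":[0,0,0.017],"offset":[0.473,-0.815,0],"jaw":1},
])

```text
time: 1.52
position: [0.43, -0.1041, 0.4203]
tool_rot: [0.99, 0.142, 0.0, -0.001]
wrist_force: [0.2, -0.5, 0.5]
width: 0.0854
grasp_force: 0.0
```

Emit:
servo_tool([
  {"delta_rot":[0,0,0.011],"offset":[0.32,-0.88,0],"jaw":1},
  {"delta_rot":[0,0,0.011],"offset":[0.32,-0.88,0],"jaw":1},
  {"delta_rot":[0,0,0.011],"offset":[0.32,-0.88,0],"jaw":1},
  {"delta_rot":[0,0,0.011],"offset":[0.32,-0.88,0],"jaw":1},
])

```text
time: 1.85
position: [0.4388, 0.0361, 0.4203]
tool_rot: [0.994, 0.108, 0.0, -0.001]
wrist_force: [-0.4, 0.1, -0.4]
width: 0.0854
grasp_force: 0.0
```

Emit:
servo_tool([
  {"delta_rot":[0,0,0.002],"offset":[0.195,-0.913,0.133],"jaw":1},
  {"delta_rot":[0,0,0.002],"offset":[0.195,-0.913,0.133],"jaw":1},
  {"delta_rot":[0,0,0.002],"offset":[0.195,-0.913,0.133],"jaw":1},
  {"delta_rot":[0,0,0.002],"offset":[0.195,-0.913,0.133],"jaw":1},
])

```text
time: 2.18
position: [0.438, 0.1754, 0.3994]
tool_rot: [0.995, 0.101, -0.001, -0.001]
wrist_force: [0.4, 0.1, 0.4]
width: 0.0852
grasp_force: 0.0
```

Emit:
servo_tool([
  {"delta_rot":[0,0,0],"offset":[0.178,-0.705,0.867],"jaw":1},
  {"delta_rot":[0,0,0],"offset":[0.178,-0.705,0.867],"jaw":1},
  {"delta_rot":[0,0,0],"offset":[0.178,-0.705,0.867],"jaw":1},
  {"delta_rot":[0,0,0],"offset":[0.178,-0.705,0.867],"jaw":1},
  {"delta_rot":[0,0,0],"offset":[0.178,-0.705,0.867],"jaw":1},
  {"delta_rot":[0,0,0],"offset":[0.178,-0.705,0.867],"jaw":1},
])

```text
time: 2.68
position: [0.4437, 0.2798, 0.2678]
tool_rot: [0.995, 0.1, -0.002, 0.0]
wrist_force: [0.3, -0.3, 1.1]
width: 0.0856
grasp_force: 0.0
```

```bash
python3 - <<'E'
from h import *
print(tcp_to_tips,observe()["position"])
c=camera_model("wrist");im=snapshot("wrist");save("w1",im);print(np.round(c["T"],3).tolist(),proj(c,[.4445,.279,.0355]))
hsv=cv2.cvtColor(im,cv2.COLOR_RGB2HSV)
m=cv2.inRange(hsv,(105,120,50),(130,255,255));n,l,st,ce=cv2.connectedComponentsWithStats(m)
for k in np.argsort(-st[1:,4])[:3]+1:
    r=cv2.minAreaRect(cv2.findNonZero((l==k).astype(np.uint8)))
    print(st[k],r,np.round([onz(c,*p,.0355)[:2] for p in cv2.boxPoints(r)],4).tolist())
E
```

```text
0.022 [0.44369724 0.2797635  0.2677832 ]
[[0.2, 0.925, 0.322, 0.527], [-0.98, 0.188, 0.067, 0.297], [0.001, -0.329, 0.944, 0.388], [0.0, 0.0, 0.0, 1.0]] [317.14344238 204.25423997]
[ 300  163   29   65 1695] ((314.0, 195.0), (64.0, 28.0), 90.0) [[0.4834, 0.3049], [0.4891, 0.2768], [0.422, 0.2623], [0.4159, 0.2922]]
[227  20   4   5   8] ((228.44119262695312, 22.264707565307617), (4.123105525970459, 2.1828207969665527), 75.96376037597656) [[0.5943, 0.3927], [0.5951, 0.3909], [0.5922, 0.3896], [0.5914, 0.3914]]
[244  12   3   5   6] ((245.3235626220703, 14.205883979797363), (1.697749376296997, 4.123105525970459), 14.03624439239502) [[0.6009, 0.378], [0.6041, 0.3776], [0.6041, 0.3761], [0.6009, 0.3765]]
```

View pics/w1.png

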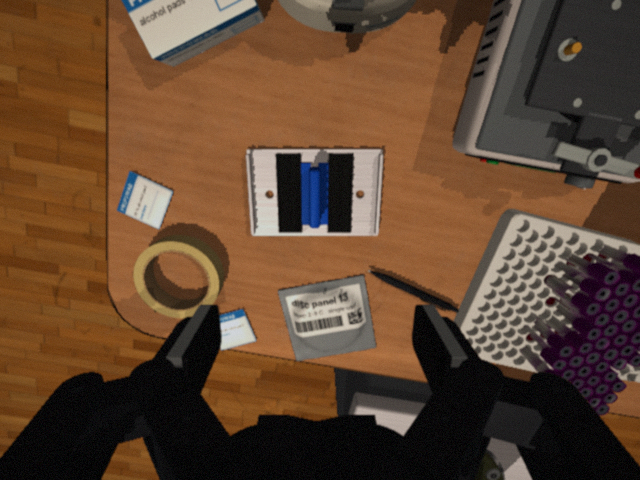

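The wrist view shows the plate squarely aligned with the gripper, with holes at (269,194) and (361,194) and the rail at (315,195).

```bash
python3 - <<'E'
from h import *
c=camera_model("wrist")
a,b=onz(c,269.3,194.3,.005),onz(c,361,194.5,.005);print(a,b,(a+b)/2,np.linalg.norm(a-b),np.degrees(np.arctan2(*(b-a)[1::-1])))
print(onz(c,*[315.5,195],.0355))
t=(a+b)/2
plan([((t[0],t[1],.12),-78.6),((t[0],t[1],.035),-78.6)])
E
```

```text
[0.43926687 0.33305106 0.005     ] [0.45990065 0.22938168 0.005     ] [0.44958376 0.28121637 0.005     ] 0.10570284479187839 -78.74327258746003
[0.45523487 0.28191571 0.0355    ]
off [0.0375, -0.0088, 0.9958] rot [8e-05, 0.00038, -3e-05] mm 149
off [0.0, 0.0, 0.5667] rot [0.0, 0.0, 0.0] mm 85
```

Emit:
servo_tool([
  {"delta_rot":[0,0,0],"offset":[0.037,-0.01,0.995],"jaw":1},
  {"delta_rot":[0,0,0],"offset":[0.037,-0.01,0.995],"jaw":1},
  {"delta_rot":[0,0,0],"offset":[0.037,-0.01,0.995],"jaw":1},
  {"delta_rot":[0,0,0],"offset":[0.037,-0.01,0.995],"jaw":1},
  {"delta_rot":[0,0,0],"offset":[0.037,-0.01,0.995],"jaw":1},
])

```text
time: 3.15
position: [0.4497, 0.2784, 0.1178]
tool_rot: [0.995, 0.097, -0.002, 0.002]
wrist_force: [0.0, -0.4, 0.4]
width: 0.0856
grasp_force: 0.0
```

Emit:
servo_tool([
  {"delta_rot":[0,0,0],"offset":[0,0,0.2],"jaw":1},
  {"delta_rot":[0,0,0],"offset":[0,0,0.4],"jaw":1},
  {"delta_rot":[0,0,0],"offset":[0,0,0.56],"jaw":1},
  {"delta_rot":[0,0,0],"offset":[0,0,0.56],"jaw":1},
  {"delta_rot":[0,0,0],"offset":[0,0,0.56],"jaw":1},
])

```text
time: 3.57
position: [0.4514, 0.2812, 0.0386]
tool_rot: [0.995, 0.098, 0.001, 0.0]
wrist_force: [1.4, -0.2, 0.5]
width: 0.0853
grasp_force: 0.0
```

Emit:
servo_tool([
  {"delta_rot":[0,0,0],"offset":[0,0,0],"jaw":-1},
  {"delta_rot":[0,0,0],"offset":[0,0,0],"jaw":-1},
  {"delta_rot":[0,0,0],"offset":[0,0,0],"jaw":-1},
  {"delta_rot":[0,0,0],"offset":[0,0,0],"jaw":-1},
  {"delta_rot":[0,0,0],"offset":[0,0,0],"jaw":-1},
  {"delta_rot":[0,0,0],"offset":[0,0,0],"jaw":-1},
  {"delta_rot":[0,0,0],"offset":[0,0,0],"jaw":-1},
  {"delta_rot":[0,0,0],"offset":[0,0,0],"jaw":-1},
], squeeze=60)

```text
time: 4.23
position: [0.4505, 0.2818, 0.0376]
tool_rot: [0.995, 0.098, 0.0, -0.0]
wrist_force: [-1.0, 0.0, 6.6]
width: 0.0106
grasp_force: 59.8
```

Emit:
servo_tool([
  {"delta_rot":[0,0,0],"offset":[0,0,-0.15],"jaw":-1},
  {"delta_rot":[0,0,0],"offset":[0,0,-0.35],"jaw":-1},
  {"delta_rot":[0,0,0],"offset":[0,0,-0.6],"jaw":-1},
  {"delta_rot":[0,0,0],"offset":[0,0,-0.85],"jaw":-1},
  {"delta_rot":[0,0,0],"offset":[0,0,-1],"jaw":-1},
  {"delta_rot":[0,0,0],"offset":[0,0,-1],"jaw":-1},
  {"delta_rot":[0,0,0],"offset":[0,0,-1],"jaw":-1},
])

```text
time: 4.82
position: [0.4505, 0.2814, 0.1877]
tool_rot: [0.995, 0.098, 0.001, -0.0]
wrist_force: [-0.6, -0.5, -2.9]
width: 0.0107
grasp_force: 59.1
```

```bash
python3 - <<'E'
from h import *
s=observe();print(s["position"],s["wrist_force"],s["width"],s["moment"])
c=camera_model("wrist");im=snapshot("wrist");save("w2",im)
plan([((.535,.17,.20),-83.6),((.6224,.0562,.16),-88.5)])
E
```

```text
[0.45053519 0.28142275 0.18766844] [-0.60287223 -0.49546843 -2.94411561] 0.010676166729730466 [-0.02104581  0.02947412  0.00729944]
off [0.4115, 0.8354, -0.0908] rot [0.00013, 0.0001, 0.01355] mm 140
off [0.4945, 0.8189, 0.2667] rot [0.0, 0.0, 0.01361] mm 149
```

View pics/w2.png

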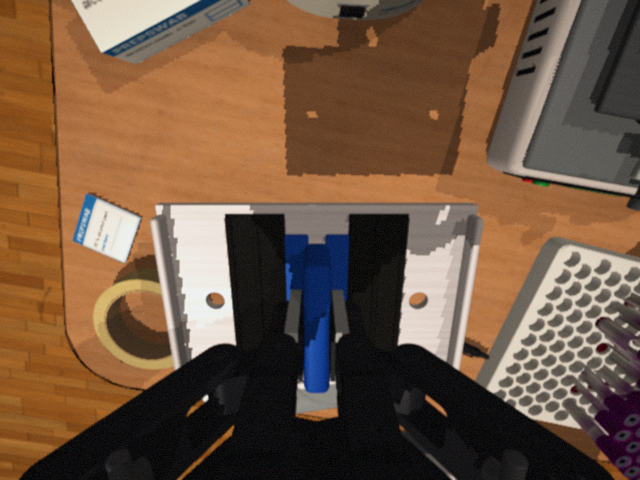

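The plate is held square, with holes at (215,300) and (418,300).

```bash
python3 - <<'E'
from h import *
s=observe();c=camera_model("wrist");im=cv2.cvtColor(cv2.imread('pics/w2.png'),cv2.COLOR_BGR2RGB)
z=s["position"][2]-.0376+.005;g=cv2.cvtColor(im,cv2.COLOR_RGB2GRAY)
P=[]
for u,v in((215,300),(418,300)):
    w=(g[v-14:v+15,u-14:u+15]<150).astype(np.uint8);n,l,st,ce=cv2.connectedComponentsWithStats(w)
    k=l[14,14];print(st[k],ce[k]);u,v=ce[k]+[u-14,v-14];P.append(onz(c,u,v,z))
a,b=P;print(a,b,np.linalg.norm(a-b));d=R.from_quat(s["tool_rot"]).inv().apply((a+b)/2-s["position"]);print("mid in tool",d, "yaw",np.degrees(np.arctan2(*(b-a)[1::-1])), "tool y",R.from_quat(s["tool_rot"]).as_matrix()[:,1])
E
```

```text
[  5   7  18  16 225] [13.66222222 14.33777778]
[  5   7  19  16 229] [14.26637555 14.5720524 ]
[0.43837068 0.33159164 0.15371334] [0.45852161 0.22952763 0.15371334] 0.10403423343006539
mid in tool [-1.49921448e-03 -8.31290782e-05  3.26009522e-02] yaw -78.83149240122401 tool y [ 1.95557121e-01 -9.80691971e-01  8.18652797e-04]
```

Emit:
servo_tool([
  {"delta_rot":[0,0,0.0136],"offset":[0.41,0.835,-0.09],"jaw":-1},
  {"delta_rot":[0,0,0.0136],"offset":[0.41,0.835,-0.09],"jaw":-1},
  {"delta_rot":[0,0,0.0136],"offset":[0.41,0.835,-0.09],"jaw":-1},
  {"delta_rot":[0,0,0.0136],"offset":[0.41,0.835,-0.09],"jaw":-1},
  {"delta_rot":[0,0,0.0136],"offset":[0.41,0.835,-0.09],"jaw":-1},
])

```text
time: 5.28
position: [0.5374, 0.1644, 0.1977]
tool_rot: [0.999, 0.052, -0.002, 0.002]
wrist_force: [0.2, 0.0, -3.0]
width: 0.0104
grasp_force: 59.2
```

Emit:
servo_tool([
  {"delta_rot":[0,0,0.0136],"offset":[0.495,0.82,0.267],"jaw":-1},
  {"delta_rot":[0,0,0.0136],"offset":[0.495,0.82,0.267],"jaw":-1},
  {"delta_rot":[0,0,0.0136],"offset":[0.495,0.82,0.267],"jaw":-1},
  {"delta_rot":[0,0,0.0136],"offset":[0.495,0.82,0.267],"jaw":-1},
  {"delta_rot":[0,0,0.0136],"offset":[0.495,0.82,0.267],"jaw":-1},
  {"delta_rot":[0,0,0.0136],"offset":[0.495,0.82,0.267],"jaw":-1},
])

```text
time: 5.78
position: [0.6216, 0.055, 0.157]
tool_rot: [1.0, 0.012, -0.003, 0.0]
wrist_force: [0.6, 0.4, -3.3]
width: 0.0105
grasp_force: 59.2
```

```bash
python3 - <<'E'
from h import *
s=observe();print(s["position"],s["tool_rot"],s["wrist_force"])
im=snapshot("wrist");save("w3",im)
E
```

```text
[0.62161628 0.05496466 0.15702321] [ 9.99927126e-01  1.17519907e-02 -2.75183373e-03  2.48299845e-04] [ 0.63705514  0.43466679 -3.34392426]
```

View pics/w3.png

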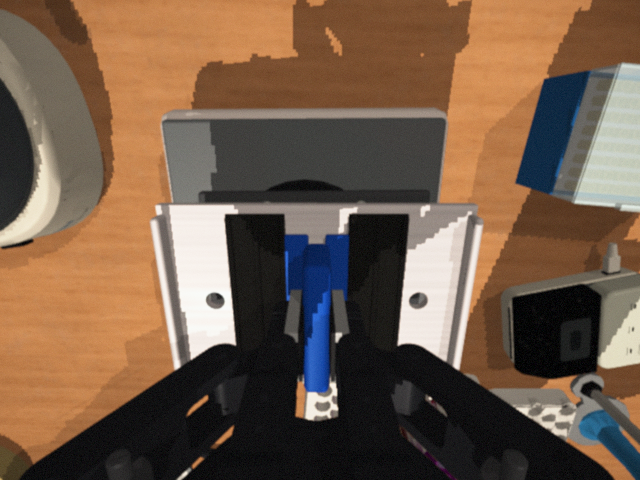

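The plate hangs over the mixer. The carrier's rear edge is visible from (199,192) to (438,192), and the housing's rear edge runs from (163,113) to (446,113).

```bash
python3 - <<'E'
from h import *
s=observe();c=camera_model("wrist");im=cv2.cvtColor(cv2.imread('pics/w3.png'),cv2.COLOR_BGR2RGB);g=cv2.cvtColor(im,cv2.COLOR_RGB2GRAY)
print(g[196,190:210],g[196,428:446]);print(g[180:205:1,225],g[180:205,410])
for n,u,v,z in(("cL",199.5,192,.08),("cR",438,192,.08),("hL",163,113,.063),("hR",446,113,.063)):print(n,onz(c,u,v,z).round(4))
m=R.from_quat(s["tool_rot"]).apply([-.0015,0,.0326])+s["position"];print("hole mid now",m)
d=R.from_quat(s["tool_rot"]);print(np.degrees(np.arctan2(*d.as_matrix()[1::-1,1])))
E
```

```text
[124 124 127 127 122 124 127 118  92  72  74  77  76  78  63  45  36  40
  36  42] [ 39  48  60  64  65  69  61  61  66  95 137 148 149 154 159 154 152 153]
[ 63  62  64  66  65  65  64  63  60  66  52  36  39  42  39  41  39  40
  41  40  42  47  74  99 145] [ 61  64  65  64  65  67  65  68  64  53  37  37  42  43  45  42  42  43
  40  37  37  42  57  91 113]
cL [0.6645 0.1279 0.08  ]
cR [ 0.6683 -0.0134  0.08  ]
hL [0.7082 0.1514 0.063 ]
hR [ 0.7126 -0.0175  0.063 ]
hole mid now [0.61962412 0.05706796 0.12546551]
-88.49367983622042
```

Emit:
servo_tool([
  {"delta_rot":[0,0,0],"offset":[0.018,0.006,0.1],"jaw":-1},
  {"delta_rot":[0,0,0],"offset":[0.018,0.006,0.17],"jaw":-1},
  {"delta_rot":[0,0,0],"offset":[0.018,0.006,0.17],"jaw":-1},
  {"delta_rot":[0,0,0],"offset":[0.018,0.006,0.17],"jaw":-1},
  {"delta_rot":[0,0,0],"offset":[0.018,0.006,0.17],"jaw":-1},
])

```text
time: 6.25
position: [0.625, 0.0568, 0.1352]
tool_rot: [1.0, 0.014, -0.0, -0.0]
wrist_force: [-0.5, 0.1, -1.2]
width: 0.0109
grasp_force: 59.2
```

```bash
cat >> h.py <<'E'
def rep():
    s=observe();d=R.from_quat(s["tool_rot"]);m=d.apply([-.0015,0,.0326])+s["position"]
    print("t",round(s["time"],2),"pos",s["position"].round(4),"mid",m.round(4),"F",s["wrist_force"].round(1),"M",s["moment"].round(2),"rot",d.as_matrix()[:,1].round(4),d.as_matrix()[:,2].round(4),"w",round(s["width"],4))
E
python3 -c "
from h import *
rep();s=observe();plan([((.6236,.0561,.1285),-88.5)])"
```

```text
t 6.25 pos [0.625  0.0568 0.1352] mid [0.6235 0.0568 0.1026] F [-0.5  0.1 -1.2] M [ 0.02 -0.05  0.04] rot [ 2.750e-02 -9.996e-01 -2.000e-04] [-1.e-04  2.e-04 -1.e+00] w 0.0109
off [-0.0096, 0.0043, 0.0448] rot [-4e-05, 2e-05, 0.00021] mm 7
```

Emit:
servo_tool([
  {"delta_rot":[0,0,0],"offset":[-0.009,0.004,0.02],"jaw":-1},
  {"delta_rot":[0,0,0],"offset":[-0.009,0.004,0.035],"jaw":-1},
  {"delta_rot":[0,0,0],"offset":[-0.009,0.004,0.045],"jaw":-1},
  {"delta_rot":[0,0,0],"offset":[-0.009,0.004,0.05],"jaw":-1},
  {"delta_rot":[0,0,0],"offset":[-0.009,0.004,0.05],"jaw":-1},
])

```text
time: 6.67
position: [0.6239, 0.0552, 0.1273]
tool_rot: [1.0, 0.013, -0.0, 0.0]
wrist_force: [0.6, 0.4, -2.2]
width: 0.0109
grasp_force: 59.2
```

```bash
python3 -c "
from h import *
rep()"
```

```text
t 6.67 pos [0.6239 0.0552 0.1273] mid [0.6224 0.0552 0.0948] F [ 0.6  0.4 -2.2] M [-0.01  0.02  0.05] rot [ 0.0261 -0.9997  0.    ] [-1.e-04 -0.e+00 -1.e+00] w 0.0109
```

Emit:
servo_tool([
  {"delta_rot":[0,0,0],"offset":[0,-0.004,0.005],"jaw":-1},
  {"delta_rot":[0,0,0],"offset":[0,-0.004,0.01],"jaw":-1},
  {"delta_rot":[0,0,0],"offset":[0,-0.004,0.015],"jaw":-1},
  {"delta_rot":[0,0,0],"offset":[0,-0.004,0.015],"jaw":-1},
])

```text
time: 7.0
position: [0.6239, 0.0559, 0.1251]
tool_rot: [1.0, 0.013, -0.0, -0.0]
wrist_force: [0.1, 0.4, -3.3]
width: 0.0109
grasp_force: 59.2
```

```bash
python3 -c "
from h import *
rep()"
```

```text
t 7.0 pos [0.6239 0.0559 0.1251] mid [0.6224 0.0559 0.0925] F [ 0.1  0.4 -3.3] M [-0.   -0.05 -0.03] rot [ 0.0263 -0.9997 -0.    ] [-2.e-04  0.e+00 -1.e+00] w 0.0109
```

Emit:
servo_tool([
  {"delta_rot":[0,0,0],"offset":[0,0,0.005],"jaw":-1},
  {"delta_rot":[0,0,0],"offset":[0,0,0.01],"jaw":-1},
  {"delta_rot":[0,0,0],"offset":[0,0,0.015],"jaw":-1},
  {"delta_rot":[0,0,0],"offset":[0,0,0.015],"jaw":-1},
])

```text
time: 7.33
position: [0.6239, 0.0558, 0.1227]
tool_rot: [1.0, 0.013, -0.0, -0.0]
wrist_force: [-0.6, -0.3, -3.5]
width: 0.0107
grasp_force: 59.2
```

```bash
python3 -c "
from h import *
rep()"
```

```text
t 7.33 pos [0.6239 0.0558 0.1227] mid [0.6224 0.0558 0.0901] F [-0.6 -0.3 -3.5] M [ 0.03  0.   -0.02] rot [ 0.0262 -0.9997 -0.    ] [-3.e-04  0.e+00 -1.e+00] w 0.0107
```

Emit:
servo_tool([
  {"delta_rot":[0,0,0],"offset":[0,0,0.005],"jaw":-1},
  {"delta_rot":[0,0,0],"offset":[0,0,0.01],"jaw":-1},
  {"delta_rot":[0,0,0],"offset":[0,0,0.015],"jaw":-1},
  {"delta_rot":[0,0,0],"offset":[0,0,0.02],"jaw":-1},
  {"delta_rot":[0,0,0],"offset":[0,0,0.02],"jaw":-1},
])

```text
time: 7.75
position: [0.6239, 0.0559, 0.1197]
tool_rot: [1.0, 0.013, -0.0, -0.0]
wrist_force: [-0.3, 0.9, -2.8]
width: 0.0109
grasp_force: 59.2
```

```bash
python3 -c "
from h import *
rep()"
```

```text
t 7.75 pos [0.6239 0.0559 0.1197] mid [0.6224 0.0558 0.0871] F [-0.3  0.9 -2.8] M [-0.04  0.04 -0.02] rot [ 0.0263 -0.9997 -0.    ] [-3.e-04  0.e+00 -1.e+00] w 0.0109
```

Holes appear to be over the studs already, about 2 mm above home. I keep going down gently.

Emit:
servo_tool([
  {"delta_rot":[0,0,0],"offset":[0,0,0.004],"jaw":-1},
  {"delta_rot":[0,0,0],"offset":[0,0,0.008],"jaw":-1},
  {"delta_rot":[0,0,0],"offset":[0,0,0.012],"jaw":-1},
  {"delta_rot":[0,0,0],"offset":[0,0,0.012],"jaw":-1},
])

```text
time: 8.08
position: [0.6239, 0.0559, 0.118]
tool_rot: [1.0, 0.013, -0.0, -0.0]
wrist_force: [0.3, 0.5, -2.8]
width: 0.0103
grasp_force: 59.2
```

```bash
python3 -c "
from h import *
rep()"
```

```text
t 8.08 pos [0.6239 0.0559 0.118 ] mid [0.6224 0.0558 0.0854] F [ 0.3  0.5 -2.8] M [-0.03 -0.03 -0.02] rot [ 0.0263 -0.9997 -0.    ] [-2.e-04  0.e+00 -1.e+00] w 0.0103
```

Emit:
servo_tool([
  {"delta_rot":[0,0,0],"offset":[0,0,0.003],"jaw":-1},
  {"delta_rot":[0,0,0],"offset":[0,0,0.006],"jaw":-1},
  {"delta_rot":[0,0,0],"offset":[0,0,0.006],"jaw":-1},
])

```text
time: 8.33
position: [0.624, 0.0559, 0.1177]
tool_rot: [1.0, 0.013, 0.0, 0.0]
wrist_force: [-1.6, -0.6, 3.0]
width: 0.0106
grasp_force: 59.9
```

```bash
python3 -c "
from h import *
rep();save('top2',snapshot('top')[140:285,225:385]);im=cv2.imread('pics/top2.png');cv2.imwrite('pics/top2.png',cv2.resize(im,(660,598),interpolation=3))"
```

```text
t 8.33 pos [0.624  0.0559 0.1177] mid [0.6225 0.0558 0.0851] F [-1.6 -0.6  3. ] M [-0.12  0.35 -0.02] rot [ 2.620e-02 -9.997e-01  1.000e-04] [ 3.e-04 -1.e-04 -1.e+00] w 0.0106
```

View pics/top2.png

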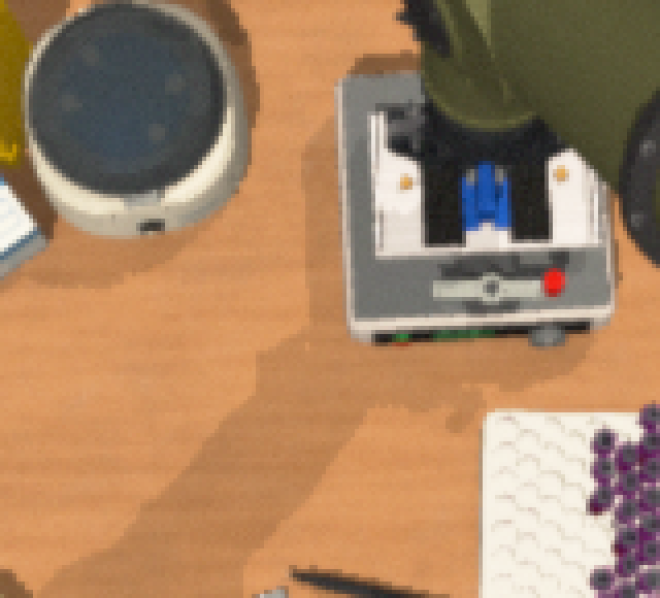

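Contact came at exactly the seated height, and the brass shows in both holes at (405,184) and (561,174), so the plate is home. I release it and retreat.

Emit:
servo_tool([
  {"delta_rot":[0,0,0],"offset":[0,0,0],"jaw":0.2},
  {"delta_rot":[0,0,0],"offset":[0,0,0],"jaw":0.2},
  {"delta_rot":[0,0,0],"offset":[0,0,0],"jaw":0.2},
  {"delta_rot":[0,0,0],"offset":[0,0,0],"jaw":0.2},
  {"delta_rot":[0,0,0],"offset":[0,0,0],"jaw":0.2},
])

```text
time: 8.8
position: [0.624, 0.0559, 0.1172]
tool_rot: [1.0, 0.013, 0.0, -0.0]
wrist_force: [0.7, -0.4, 0.1]
width: 0.0513
grasp_force: 0.0
```

Emit:
servo_tool([
  {"delta_rot":[0,0,0],"offset":[0,0,-0.1],"jaw":0.2},
  {"delta_rot":[0,0,0],"offset":[0,0,-0.3],"jaw":0.2},
  {"delta_rot":[0,0,0],"offset":[0,0,-0.55],"jaw":0.2},
  {"delta_rot":[0,0,0],"offset":[-0.3,0.3,-0.6],"jaw":-1},
  {"delta_rot":[0,0,0],"offset":[-0.4,0.3,-0.6],"jaw":-1},
  {"delta_rot":[0,0,0],"offset":[-0.4,0.3,-0.6],"jaw":-1},
  {"delta_rot":[0,0,0],"offset":[-0.4,0.3,-0.6],"jaw":-1},
  {"delta_rot":[0,0,0],"offset":[-0.4,0.3,-0.6],"jaw":-1},
])

```text
time: 9.47
position: [0.5656, 0.0094, 0.2076]
tool_rot: [1.0, 0.013, 0.001, -0.0]
wrist_force: [-0.3, -0.3, -0.2]
width: 0.0002
grasp_force: 0.0
```

```bash
python3 - <<'E'
from h import *
rep();im=snapshot("top");c=camera_model("top");hsv=cv2.cvtColor(im,cv2.COLOR_RGB2HSV)
br=cv2.inRange(hsv,(10,110,110),(28,255,255))
for (x0,y0,x1,y1) in((318,179,329,190),(356,177,366,188)):
    v,u=np.nonzero(br[y0:y1,x0:x1]);print(len(u),u.mean()+x0 if len(u) else 0,v.mean()+y0 if len(u) else 0)
w=snapshot("wrist");cw=camera_model("wrist");save("w4",w)
red=lambda h:cv2.inRange(h,(0,150,90),(6,255,255))|cv2.inRange(h,(174,150,90),(180,255,255))
for n,i,k in(("top",im,c),("wrist",w,cw)):
    N,l,st,ce=cv2.connectedComponentsWithStats(red(cv2.cvtColor(i,cv2.COLOR_RGB2HSV)))
    for j in range(1,N):
        p=onz(k,*ce[j],.107)
        if st[j,4]>8 and abs(p[0]-.54)<.05 and abs(p[1]-.02)<.05: print(n,st[j],p,onz(k,*ce[j],.12))
plan([((.565,.012,.145),-88.5),((.565,.012,.122),-88.5)])
E
```

```text
t 9.47 pos [0.5656 0.0094 0.2076] mid [0.5641 0.0094 0.175 ] F [-0.3 -0.3 -0.2] M [-0.   -0.02 -0.04] rot [ 2.590e-02 -9.997e-01 -2.000e-04] [ 1.e-03  3.e-04 -1.e+00] w 0.0002
5 323.0 184.0
0 0 0
top [357 205   5   7  28] [0.54434458 0.0133377  0.107     ] [0.54109399 0.01423214 0.12      ]
wrist [300 267  20  25 333] [0.54216642 0.01409102 0.107     ] [0.54854744 0.01401755 0.12      ]
off [-0.006, -0.0121, 0.4145] rot [-0.00014, -9e-05, 0.00014] mm 62
off [0.0, 0.0, 0.1533] rot [0.0, 0.0, 0.0] mm 23
```

View pics/w4.png

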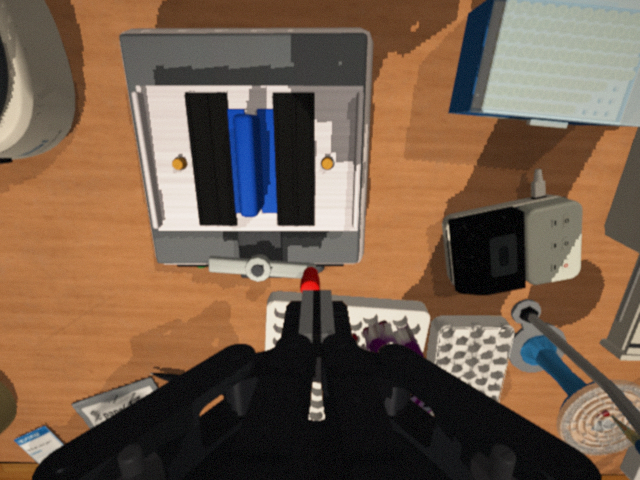

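The picture shows the plate flat on the carrier with both studs through the holes, at (179,163) and (327,163). The red handle is at (310,280), just ahead of the closed fingertips, so I lower behind it (+x side).

Emit:
servo_tool([
  {"delta_rot":[0,0,0],"offset":[0,-0.02,0.25],"jaw":-1},
  {"delta_rot":[0,0,0],"offset":[0,-0.02,0.4],"jaw":-1},
  {"delta_rot":[0,0,0],"offset":[0,-0.02,0.5],"jaw":-1},
  {"delta_rot":[0,0,0],"offset":[0,-0.02,0.57],"jaw":-1},
  {"delta_rot":[0,0,0],"offset":[0,-0.02,0.57],"jaw":-1},
  {"delta_rot":[0,0,0],"offset":[0,-0.02,0.57],"jaw":-1},
])

```text
time: 10.07
position: [0.5655, 0.013, 0.1215]
tool_rot: [1.0, 0.014, -0.0, -0.0]
wrist_force: [-0.2, -0.3, 0.9]
width: 0.0
grasp_force: 0.0
```

```bash
python3 - <<'E'
from h import *
rep()
s=observe();st=(s["position"],R.from_quat(s["tool_rot"]))
for w in [(.557,.013),(.542,.017),(.529,.028)]: plan([((*w,.122),-88.5)],st)
E
```

```text
t 10.07 pos [0.5655 0.013  0.1215] mid [0.564  0.013  0.0889] F [-0.2 -0.3  0.9] M [ 0.03 -0.    0.02] rot [ 2.710e-02 -9.996e-01 -6.000e-04] [-6.e-04  6.e-04 -1.e+00] w 0.0
off [-0.0565, -0.0014, -0.003] rot [-0.0001, 9e-05, 0.00014] mm 8
off [-0.1557, -0.0308, -0.003] rot [-0.0001, 9e-05, 0.00014] mm 24
off [-0.2404, -0.1065, -0.0029] rot [-0.0001, 9e-05, 0.00014] mm 39
```

Emit:
servo_tool([
  {"delta_rot":[0,0,0],"offset":[-0.03,0,0],"jaw":-1},
  {"delta_rot":[0,0,0],"offset":[-0.06,-0.001,0],"jaw":-1},
  {"delta_rot":[0,0,0],"offset":[-0.09,-0.01,0],"jaw":-1},
  {"delta_rot":[0,0,0],"offset":[-0.12,-0.02,0],"jaw":-1},
  {"delta_rot":[0,0,0],"offset":[-0.155,-0.03,0],"jaw":-1},
  {"delta_rot":[0,0,0],"offset":[-0.185,-0.055,0],"jaw":-1},
  {"delta_rot":[0,0,0],"offset":[-0.215,-0.08,0],"jaw":-1},
  {"delta_rot":[0,0,0],"offset":[-0.24,-0.105,0],"jaw":-1},
  {"delta_rot":[0,0,0],"offset":[-0.24,-0.105,0],"jaw":-1},
])

```text
time: 10.82
position: [0.5277, 0.0285, 0.1219]
tool_rot: [1.0, 0.014, -0.0, -0.0]
wrist_force: [0.4, 0.2, 0.1]
width: -0.0001
grasp_force: 0.0
```

```bash
cat >> h.py <<'E'
def handle():
    for n in("top","wrist"):
        i=snapshot(n);k=camera_model(n);h=cv2.cvtColor(i,cv2.COLOR_RGB2HSV)
        m=cv2.inRange(h,(0,150,70),(6,255,255))|cv2.inRange(h,(174,150,70),(180,255,255))
        N,l,st,ce=cv2.connectedComponentsWithStats(m)
        for j in range(1,N):
            p=onz(k,*ce[j],.11)
            if st[j,4]>6 and abs(p[0]-.52)<.06 and abs(p[1]-.03)<.05: print(n,st[j],p)
E
python3 - <<'E'
from h import *
rep();handle()
E
```

```text
t 10.82 pos [0.5277 0.0285 0.1219] mid [0.5262 0.0284 0.0893] F [0.4 0.2 0.1] M [-0.01 -0.01  0.03] rot [ 2.790e-02 -9.996e-01 -5.000e-04] [-5.e-04  5.e-04 -1.e+00] w -0.0001
top [350 217   6   7  28] [0.51119006 0.03190184 0.11      ]
```

Emit:
servo_tool([
  {"delta_rot":[0,0,0],"offset":[0.02,0.08,0],"jaw":-1},
  {"delta_rot":[0,0,0],"offset":[0.01,0.18,0],"jaw":-1},
  {"delta_rot":[0,0,0],"offset":[-0.06,0.18,0],"jaw":-1},
  {"delta_rot":[0,0,0],"offset":[-0.13,0.18,0],"jaw":-1},
  {"delta_rot":[0,0,0],"offset":[-0.14,0.14,0],"jaw":-1},
  {"delta_rot":[0,0,0],"offset":[-0.14,0.1,0],"jaw":-1},
  {"delta_rot":[0,0,0],"offset":[-0.14,0.06,0],"jaw":-1},
  {"delta_rot":[0,0,0],"offset":[-0.14,0.03,0],"jaw":-1},
  {"delta_rot":[0,0,0],"offset":[-0.14,0.01,0],"jaw":-1},
  {"delta_rot":[0,0,0],"offset":[-0.14,0.01,0],"jaw":-1},
])

```text
time: 11.75
position: [0.508, 0.0261, 0.1216]
tool_rot: [1.0, 0.014, -0.0, -0.0]
wrist_force: [-1.2, -1.4, -0.4]
width: 0.0003
grasp_force: 0.5
```

```bash
python3 - <<'E'
from h import *
rep();handle()
E
```

```text
t 11.75 pos [0.508  0.0261 0.1216] mid [0.5065 0.0261 0.089 ] F [-1.2 -1.4 -0.4] M [-0.19  0.18  0.01] rot [ 2.770e-02 -9.996e-01 -4.000e-04] [-2.e-04  4.e-04 -1.e+00] w 0.0003
top [345 222   5   4  13] [0.50226472 0.04640189 0.11      ]
wrist [ 253  298   33   54 1192] [0.50559444 0.04760756 0.11      ]
wrist [383 338   4   6   7] [ 0.49870609 -0.00531436  0.11      ]
```

Emit:
servo_tool([
  {"delta_rot":[0,0,0],"offset":[0,-0.01,0],"jaw":-1},
  {"delta_rot":[0,0,0],"offset":[0,-0.02,0],"jaw":-1},
  {"delta_rot":[0,0,0],"offset":[0,-0.025,0],"jaw":-1},
  {"delta_rot":[0,0,0],"offset":[0,-0.03,0],"jaw":-1},
  {"delta_rot":[0,0,0],"offset":[0,-0.03,0],"jaw":-1},
])

```text
time: 12.27
position: [0.5076, 0.0295, 0.1218]
tool_rot: [1.0, 0.013, -0.0, 0.0]
wrist_force: [-0.7, -1.8, 1.0]
width: -0.0002
grasp_force: 0.9
```

```bash
python3 - <<'E'
from h import *
rep();handle()
E
```

```text
t 12.27 pos [0.5076 0.0295 0.1218] mid [0.5061 0.0295 0.0892] F [-0.7 -1.8  1. ] M [-0.37  0.2  -0.02] rot [ 2.630e-02 -9.997e-01  2.000e-04] [-1.e-04 -2.e-04 -1.e+00] w -0.0002
top [344 222   5   4  14] [0.50163886 0.0496936  0.11      ]
wrist [ 253  297   33   55 1183] [0.50492397 0.05106638 0.11      ]
```

Emit:
servo_tool([
  {"delta_rot":[0,0,0],"offset":[0,-0.005,0],"jaw":-1},
  {"delta_rot":[0,0,0],"offset":[0,-0.01,0],"jaw":-1},
  {"delta_rot":[0,0,0],"offset":[0,-0.01,0],"jaw":-1},
])

```text
time: 12.62
position: [0.5075, 0.0299, 0.1217]
tool_rot: [1.0, 0.013, -0.0, 0.001]
wrist_force: [-0.9, -5.3, 2.3]
width: 0.0003
grasp_force: 2.7
```

Emit:
servo_tool([
  {"delta_rot":[0,0,0],"offset":[0,-0.005,0],"jaw":-1},
  {"delta_rot":[0,0,0],"offset":[0,-0.005,0],"jaw":-1},
])

```text
time: 12.78
position: [0.5075, 0.0301, 0.1217]
tool_rot: [1.0, 0.012, -0.0, 0.001]
wrist_force: [-1.0, -6.9, 3.6]
width: -0.0003
grasp_force: 3.5
```

The stop is reached: force rises and motion has halted. I back off, rise and look.

Emit:
servo_tool([
  {"delta_rot":[0,0,0],"offset":[0,0.05,0],"jaw":-1},
  {"delta_rot":[0,0,0],"offset":[0,0.1,0],"jaw":-1},
  {"delta_rot":[0,0,0],"offset":[0,0.1,-0.2],"jaw":-1},
  {"delta_rot":[0,0,0],"offset":[-0.1,0.1,-0.5],"jaw":-1},
  {"delta_rot":[0,0,0],"offset":[-0.4,0.1,-0.8],"jaw":-1},
  {"delta_rot":[0,0,0],"offset":[-0.4,0.1,-0.8],"jaw":-1},
  {"delta_rot":[0,0,0],"offset":[-0.4,0.1,-0.8],"jaw":-1},
  {"delta_rot":[0,0,0],"offset":[-0.4,0.1,-0.8],"jaw":-1},
])

```text
time: 13.45
position: [0.4483, 0.015, 0.243]
tool_rot: [1.0, 0.013, 0.002, 0.0]
wrist_force: [0.6, -0.6, 0.9]
width: 0.0002
grasp_force: 0.0
```

```bash
python3 - <<'E'
from h import *
rep();handle();save("w5",snapshot("wrist"))
E
```

```text
t 13.45 pos [0.4483 0.015  0.243 ] mid [0.4469 0.015  0.2104] F [ 0.6 -0.6  0.9] M [0.04 0.   0.03] rot [ 2.580e-02 -9.997e-01  7.000e-04] [ 3.6e-03 -6.0e-04 -1.0e+00] w 0.0002
top [344 220   5   4  18] [0.50729293 0.04930857 0.11      ]
wrist [260 154  20  20 328] [0.50378049 0.05078323 0.11      ]
```

View pics/w5.png

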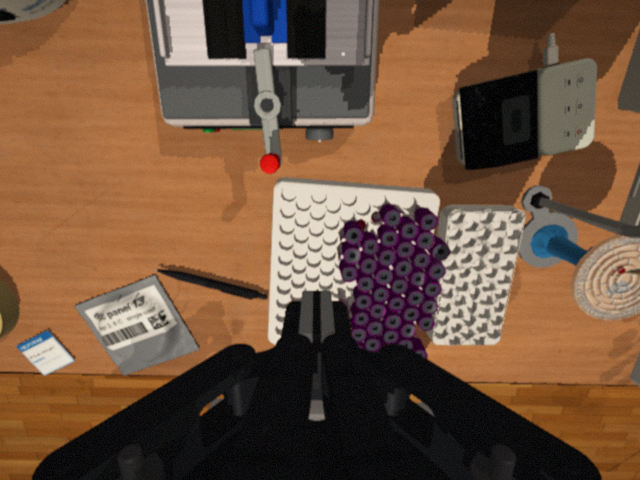

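The latch bar runs fore-and-aft, with its nose over the plate's front edge at (265,50) and the handle at (270,163), at the stop. The robot is clear, so I hand the job in.

```bash
python3 -c "
from rig import *
print(sign_off())"
```

```text
the job is handed in; nothing more can be done
None
```

The plate is seated flat on both studs, the latch is turned to its stop with its nose over the plate's front edge, the robot is clear, and the job was handed in at about 13.5 s; the carton and tape roll were left alone.

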